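# Gauge the ring tubes and clamp the 19 mm one in the cutting jig

## Robot

A 6-joint arm with a two-finger parallel gripper is mounted at the origin on a cart in front of the work surface, level with it; the furniture and walls round the work are solid. World frame = base frame: x ahead of the robot, y to its left, z up, the work surface at z = 0. Lengths are in m, angles in rad, forces in N, time in s.
With the tool pointing down it reaches from about 0.3 to 0.95 m from the base axis. Payload 3.1 kg.
Tool frame: the origin (TCP) lies at the very end of the fingers, on their centre line; the grasp point (between the pads) lies 19 mm behind it; x points along the fingers, z is the direction in which the jaws open and shut, and the axes are right-handed (so a half turn about x gives the same grasp; the last joint's range is limited). The gripper opens to 85 mm and grips with 20 to 120 N. Pads are 22 mm wide; open, the fingers measure 114 mm over their backs; the gripper's body (76 mm by 85 mm) begins 54 mm behind the grasp point. The pads swing forward as they close: fully open they stand 13 mm farther back than shut.
Start: joints at [1.092, 0.308, 1.634, -0, 1.2, -0.07], TCP at [0.248, 0.573, 0.231] pointing down, gripper open.
Joint ranges: [-3.06, 3.06], [-0.79, 1.96], [0.05, 2.63], [-1.19, 4.34], [0.05, 2.64], [-2.94, 2.94]. Speed limits (rad/s): [2.79, 2.79, 3.14, 3.14, 3.14, 3.14].

## Interface

Orientations are given as a rotation vector (axis times angle).
In Python, from rig import * gives the robot as it stands.
- The arm moves only by the shell command python3 -m inch 'ROWS'. ROWS is JSON, a list of rows, each an object of numbers: "gripper": the opening, from 0 (shut) to 1 (fully open); "tx", "ty", "tz": the shift along the tool's x, y, z in m; "ax", "ay", "az": the turn, a rotation vector about the tool's x, y, z in degrees. In form: [{"gripper": .., "tx": .., "ty": .., "tz": .., "ax": .., "ay": .., "az": ..}, ...]. A call has 1 to 10 rows; each row shifts and turns the commanded pose from where the row before left it, along the tool's axes as they then stand; what a row does not reach is not made up. A row lasts 1/10 s, in which the tool goes at most 50 mm and 8.59 degrees, less where a joint would pass 70% of its speed; a pose out of reach is approached as far as the arm can. A call with a gripper value outside its range is refused whole. The fingers move at their own pace and stop on an object; the grip force is fixed at half the most. Time passes only in rows, so rows that do not move let the fingers close. It gives the time, the measured TCP pose, the force and the opening at its end, in the units of the state.
- state(): the state, without advancing time (a new reading comes with each control period).
- camera(name): name is "side" or "top" or "wrist"; returns (picture, depth): 420x560x3 uint8, blue, green, red; 420x560 float32, m along the optical axis (not along the pixel's ray), 0 where there is no reading.
- calibration(name): a dict with "camera_matrix" (3x3 intrinsics, pixels), "cam_to_world" (4x4, takes a point from camera to world coordinates). Camera axes: x right, y down, z forward; pixel columns grow to the right and rows downward; lengths in m; the calibration is good to about 2 mm. A picture is of the moment at which its call begins: read the wrist's pose just before it. calibration takes no time and is no camera call; for the wrist camera it gives the pose at the moment of the call.
- finish_job(): hands the job in, once; it reports no verdict.
Trained networks look in the newest picture that a camera, given by its name, has taken for a name from the list of things; names that differ only in an ending like _2 or _b are one class to them, and where a whole thing is asked for, a point or a joint stands for the part that bears it (a point fixed in the world has none). Each returns a list of dicts, best first, with "confidence" (0 to 1); they miss things now and then, are a little off and sometimes report something else, mostly with a low value. They report only what shows in the picture. A call takes as long as a camera call. They do not tell look-alikes from the thing itself.
- trace(name, camera): "mask" (420x560 bool, what is visible of it) and "point" ([column, row] in pixels, amid what is visible of it).
The state is a dict: "t": time; "joint_pos": joint angles; "qvel": joint speeds; "tau": joint torques, N m; "tool_pos": TCP position; "ee_rot": TCP orientation; "force": force on the tool from outside, world axes, zero at the start; "torque": the same for the moment, N m; "grip_width": finger opening in m.
Only numpy, scipy, OpenCV 4.12 (cv2) and the standard library are available. Lean on these libraries where they do the work, as an engineer would, in place of code of your own. Each camera call takes 0.05 s, during which the arm holds its last target. There are 200 camera calls.

## Task

I want to saw ring blanks from the 19 mm silver tube. The three tubes in the wooden rack are unmarked, so tell it by how far your fingers stay open when you pinch it; lay it in the V rests of the cutting jig with its end up against the end stop, and swing the hold-down arm over so that it rests on the tube. The other two tubes must lie in the rack at the end.

Things in the scene. Friction and masses are not known exactly. Their poses are not given: they have to be found in the camera images.
- tube_a: One of three plain silver tubes, 80 mm long, 40 to 120 g. Their outside diameters are 16, 19 and 22 mm, unmarked; the letters do not tell which (gauge them). One lies in each rack groove; pushed out, it rolls away. x: along the tube. Origin: mid-length, on the outer surface, on the line lowest at the start (turns as it rolls); z points from there to the tube's axis
- tube_b: Another of the three tubes; size unknown, described as tube_a
- tube_c: Another of the three tubes; size unknown, described as tube_a
- rack: Flat wooden stock rack, fixed, 100 (x) by 190 mm (y). Origin: centre of its underside, on the bench; top face 13 mm up. Three grooves 12 mm wide, 5 mm deep run along x, open at the ends, at y = -60, 0, +60 mm. A tube sits 2 to 3 mm down on a groove's edges, its axis above the top face by 5.3 mm (16 mm tube), 7.4 mm (19 mm tube) or 9.2 mm (22 mm tube)
- jig: Tube-cutting jig, fixed: wooden base 140 (x) by 80 mm (y) with a steel plate, top 14 mm above the bench, two V rests, an end stop and a hold-down arm hinged behind the stop (between cheeks 50 mm high). Origin: centre of its underside, on the bench. The tube lies along x over y = 0, the stop at its +x end
- jig_seat (a point): Point on the axis of a 19 mm tube that lies in the V rests against the stop, at the tube's mid-length: x = -10, y = 0, z = 29.4 mm in the jig. The 90-degree rests, 30 mm wide, bottom line 16 mm and tops 26 mm above the bench, stand at jig x = -46 to -32 and 12 to 30 mm (with a saw slot); between them is a 44 mm gap for the fingers
- jig_stop (a point): Centre of the end stop's flat face, which looks to the jig's -x, at jig x = +30 mm; the stop is 30 mm wide and 6 mm thick, its top 36 mm above the bench
- hold_down (a joint): Angle of the hold-down arm, rad. 0: level over the rests, its rubber pad on a 19 mm tube; it grows as the arm lifts (1.57 upright). Starts at 1.75 to 1.93, leaning back to the jig's +x, held by friction; limits -0.3, 1.95. Pushed past upright to the jig's -x to below about 1.1 it falls by its own weight (0.12 kg) onto what lies there, in about 1 s, and stays: no need to press
- hold_down_ball (a point): Centre of the wooden ball, 18 mm across, at the free end of the hold-down arm, 85 mm from the hinge, at the end of a 6 mm rod cranked up by 11 mm; nearer the hinge (to 58 mm from it) the arm is a flat bar 11 mm wide and 6 mm thick, the pad 42 mm from the hinge
- hold_down_hinge (a point): Centre of the arm's hinge pin, 42 mm above the bench, at x = +44 mm, y = 0 in the jig; the pin lies along the jig's y
Mind the look-alikes: they are no part of the job. What is shaped like the tube_b but blue is not meant. Leave any purple look-alike of the tube_c alone.

How it is judged:
On the way:
1. a tube lies in the V rests with its end against the stop (((x of tube_a in the frame of jig between -0.0135 and -0.008 m and y of tube_a in the frame of jig between -0.013 and 0.013 m and z of tube_a in the frame of jig below 0.042 m and angle between the x axis of tube_a and the x axis of jig, either way round below 0.06 rad) or (x of tube_b in the frame of jig between -0.0135 and -0.008 m and y of tube_b in the frame of jig between -0.013 and 0.013 m and z of tube_b in the frame of jig below 0.042 m and angle between the x axis of tube_b and the x axis of jig, either way round below 0.06 rad) or (x of tube_c in the frame of jig between -0.0135 and -0.008 m and y of tube_c in the frame of jig between -0.013 and 0.013 m and z of tube_c in the frame of jig below 0.042 m and angle between the x axis of tube_c and the x axis of jig, either way round below 0.06 rad))), for 0.2 s.
At the end, for the whole second after the job is handed in: The 19 mm tube lies at rest and in line in both V rests, within 3.5 mm of the end stop, the hold-down arm down on it at 0 +-0.045 rad (a 16 or 22 mm tube would leave the arm at about -0.09 or +0.09). The other two tubes lie at rest in the rack, in any groove (((x of tube_a in the frame of jig between -0.0135 and -0.008 m and y of tube_a in the frame of jig between -0.013 and 0.013 m and z of tube_a in the frame of jig below 0.042 m and angle between the x axis of tube_a and the x axis of jig, either way round below 0.06 rad and x of tube_b in the frame of rack between -0.05 and 0.05 m and y of tube_b in the frame of rack between -0.085 and 0.085 m and z of each of tube_b, tube_c in the frame of rack below 0.04 m and x of tube_c in the frame of rack between -0.05 and 0.05 m and y of tube_c in the frame of rack between -0.085 and 0.085 m) or (x of tube_b in the frame of jig between -0.0135 and -0.008 m and y of tube_b in the frame of jig between -0.013 and 0.013 m and z of tube_b in the frame of jig below 0.042 m and angle between the x axis of tube_b and the x axis of jig, either way round below 0.06 rad and x of tube_a in the frame of rack between -0.05 and 0.05 m and y of tube_a in the frame of rack between -0.085 and 0.085 m and z of each of tube_a, tube_c in the frame of rack below 0.04 m and x of tube_c in the frame of rack between -0.05 and 0.05 m and y of tube_c in the frame of rack between -0.085 and 0.085 m) or (x of tube_c in the frame of jig between -0.0135 and -0.008 m and y of tube_c in the frame of jig between -0.013 and 0.013 m and z of tube_c in the frame of jig below 0.042 m and angle between the x axis of tube_c and the x axis of jig, either way round below 0.06 rad and x of tube_a in the frame of rack between -0.05 and 0.05 m and y of tube_a in the frame of rack between -0.085 and 0.085 m and z of each of tube_a, tube_b in the frame of rack below 0.04 m and x of tube_b in the frame of rack between -0.05 and 0.05 m and y of tube_b in the frame of rack between -0.085 and 0.085 m)) and value of joint hold_down between -0.045 and 0.045 rad and linear speed of each of tube_a, tube_b, tube_c below 0.02 m/s); the robot touches nothing.
It also fails if it takes over 61 s, if anything falls off the work surface, if the arm or the gripper's body presses on something with over 40 N, if the wrist force passes 120 N, or if a joint passes its speed limit or range.

## Working session

There is one attempt and no reset: what is moved stays moved. The work goes in short steps, Python scripts to look and compute and a shell command to move; the robot and the scene stay as the last step left them, time stands still between calls to the robot, and variables do not carry over. Pictures are saved under pics/ and viewed, about 8 in all and at most 12, crops included, and the job is handed in when it is done.

```bash
mkdir -p pics
cat > h.py <<'E'
from rig import *
import numpy as np, cv2
from scipy.spatial.transform import Rotation as R
def pts(name,depth,mask):
    c=calibration(name);K=np.array(c["camera_matrix"]);T=np.array(c["cam_to_world"])
    v,u=np.nonzero(mask&(depth>0));z=depth[v,u]
    p=np.c_[(u-K[0,2])*z/K[0,0],(v-K[1,2])*z/K[1,1],z]
    return p@T[:3,:3].T+T[:3,3]
E
python3 - <<'E'
from h import *
s=state();print({k:np.round(v,3) for k,v in s.items()})
im,d=camera("top");cv2.imwrite("pics/top.png",im);np.save("top_d.npy",d)
for n in["tube_a","rack","jig","hold_down_ball"]:
    for r in trace(n,"top"):
        p=pts("top",d,r["mask"]);m=np.median(p,0)
        q=p[:,:2]-p[:,:2].mean(0);w,v=np.linalg.eigh(q.T@q)
        print(n,round(r["confidence"],2),np.round(r["point"]),r["mask"].sum(),np.round(m,4),np.round(p.max(0),3),np.round(p.min(0),3),"ang",np.degrees(np.arctan2(v[1,1],v[0,1])).round(1))
im2,d2=camera("side");cv2.imwrite("pics/side.png",im2)
E
```

```text
{'t': np.float64(0.0), 'joint_pos': array([ 1.092,  0.309,  1.635, -0.   ,  1.2  , -0.07 ]), 'qvel': array([ 0.   , -0.001,  0.   ,  0.001, -0.   ,  0.001]), 'tau': array([-0.0000e+00, -4.1525e+01, -2.7667e+01, -0.0000e+00,  1.0000e-02,
        0.0000e+00]), 'tool_pos': array([0.248, 0.573, 0.23 ]), 'ee_rot': array([-0.904,  1.377,  0.902]), 'force': array([-0.101, -0.171, -1.005]), 'torque': array([-0.   , -0.005,  0.035]), 'grip_width': np.float64(0.085)}
tube_a 0.7 [369. 270.] 315 [ 0.3625 -0.2207  0.0168] [ 0.399 -0.202  0.026] [ 0.324 -0.242 -0.001] ang 160.1
tube_a 0.69 [154. 195.] 363 [0.5213 0.246  0.0307] [0.561 0.261 0.038] [0.482 0.236 0.012] ang 176.5
tube_a 0.64 [212. 200.] 315 [0.5123 0.1266 0.0234] [0.553 0.141 0.03 ] [0.473 0.117 0.006] ang 175.0
tube_a 0.63 [166. 262.] 277 [0.3787 0.2265 0.0137] [0.416 0.253 0.021] [ 0.343  0.202 -0.006] ang 149.6
tube_a 0.62 [185. 200.] 312 [0.5094 0.1869 0.0276] [0.549 0.2   0.034] [0.47  0.177 0.011] ang 176.1
rack 0.67 [190. 199.] 2897 [0.5164 0.1755 0.0126] [0.571 0.285 0.026] [ 0.461  0.09  -0.003] ang 85.5
rack 0.57 [377. 203.] 2387 [ 0.5094 -0.2274  0.0101] [ 0.606 -0.187  0.125] [ 0.434 -0.276 -0.005] ang -173.7
jig 0.62 [377. 203.] 2436 [ 0.5088 -0.2268  0.01  ] [ 0.627 -0.186  0.125] [ 0.434 -0.276 -0.005] ang -173.9
hold_down_ball 0.48 [379. 172.] 201 [ 0.5695 -0.2251  0.0896] [ 0.602 -0.216  0.125] [ 0.543 -0.244  0.015] ang -174.2
```

View pics/top.png

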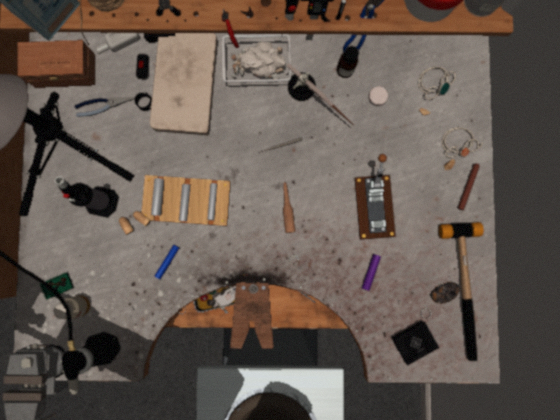

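View pics/side.png

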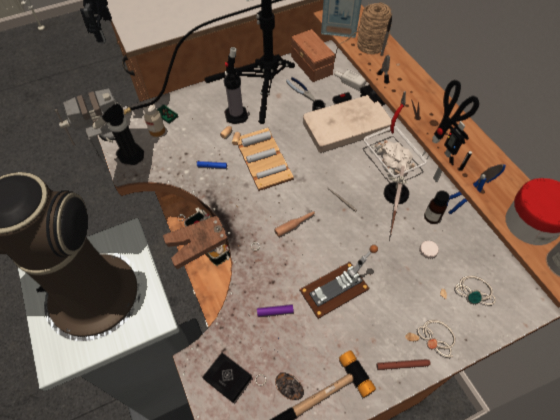

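Top view: silver tubes in the rack at px (157,196), (185,200) and (212,200). The blue look-alike is at (167,262), the purple one at (371,270), and the jig at (376,205) with its stop and arm at the far (+x) side. Median heights suggest left = 22, middle = 19, right = 16 mm. I'll check the path is clear and compute the move over the middle tube.

```bash
cat >> h.py <<'E'
def rot(yaw,flip=0):
    # tool x down, tool z (jaws) horizontal, perpendicular to direction yaw (deg); 
    a=np.radians(yaw+90+180*flip);z=np.array([np.cos(a),np.sin(a),0]);x=np.array([0,0,-1.]);return np.c_[x,np.cross(z,x),z]
def plan(target,yaw,off=None):
    s=state();C=R.from_rotvec(s["ee_rot"]).as_matrix()
    Gs=[rot(yaw,f) for f in(0,1)];rv=[np.degrees(R.from_matrix(C.T@G).as_rotvec()) for G in Gs]
    k=int(np.argmin([np.linalg.norm(r) for r in rv]))
    d=np.array(target)-s["tool_pos"]
    print("t",s["t"].round(2),"pos",s["tool_pos"].round(4),"F",np.round(s["force"],1),"w",round(s["grip_width"],4))
    print("shift in current axes mm",np.round(1000*C.T@d,1),"turn deg",rv[k].round(2),"shift in final axes",np.round(1000*Gs[k].T@d,1),"other turn",rv[1-k].round(1))
E
python3 - <<'E'
from h import *
d=np.load("top_d.npy");P=pts("top",d,np.ones(d.shape,bool));
H={}
for x,y,z in P:
    if .1<x<.8 and -.4<y<.7: H[(int(x/.05),int(np.floor(y/.05)))]=max(H.get((int(x/.05),int(np.floor(y/.05))),0),z)
for i in range(15,1,-1): print(f"{i*.05:.2f}",[round(H.get((i,j),0)*100) for j in range(13,-9,-1)])
plan([0.49,0.187,0.23],-4.5)
c=calibration("wrist");s=state();C=R.from_rotvec(s["ee_rot"]).as_matrix();T=np.array(c["cam_to_world"])
print("cam in tool",np.round(C.T@(T[:3,3]-s["tool_pos"]),3),"\n",np.round(C.T@T[:3,:3],2))
E
```

```text
0.75 [0, 0, 11, 8, 8, 9, 8, 2, 3, 4, 4, 4, 4, 5, 7, 8, 6, 7, 2, 2, 2, 4]
0.70 [0, 0, 0, 3, 7, 1, 1, 3, 4, 4, 4, 4, 1, 1, 1, 6, 6, 5, 2, 2, 1, 2]
0.65 [0, 0, 4, 7, 19, 39, 39, 1, 4, 4, 4, 4, 1, 1, 1, 1, 1, 5, 1, 1, 1, 1]
0.60 [0, 0, 9, 7, 8, 7, 41, 1, 1, 0, 1, 1, 1, 1, 1, 1, 1, 1, 12, 1, 1, 2]
0.55 [0, 0, 9, 6, 6, 1, 41, 3, 3, 4, 2, 3, 2, 1, 2, 1, 1, 1, 13, 1, 1, 1]
0.50 [0, 0, 9, 4, 0, 1, 38, 2, 4, 4, 3, 3, 2, 1, 2, 1, 1, 1, 5, 1, 0, 1]
0.45 [0, 0, 8, 3, 1, 1, 17, 2, 3, 4, 3, 3, 2, 1, 3, 2, 1, 1, 3, 2, 1, 4]
0.40 [0, 0, 8, 16, 1, 1, 1, 2, 1, 2, 1, 0, 1, 1, 3, 2, 1, 1, 2, 1, 1, 4]
0.35 [0, 0, 7, 16, 15, 13, 1, 1, 1, 2, 1, 1, 1, 1, 1, 1, 1, 1, 2, 1, 1, 1]
0.30 [0, 0, 7, 1, 13, 13, 13, 0, 1, 2, 1, 1, 0, 1, 1, 1, 0, 1, 3, 1, 2, 3]
0.25 [0, 0, 0, 1, 1, 11, 15, 1, 1, 1, 1, 0, 0, 0, 0, 0, 0, 1, 1, 1, 3, 2]
0.20 [0, 0, 1, 10, 13, 13, 18, 16, 1, 0, 0, 0, 0, 0, 0, 0, 0, 1, 1, 4, 4, 3]
0.15 [0, 0, 0, 13, 14, 13, 18, 14, 1, 0, 0, 0, 0, 0, 1, 0, 0, 0, 0, 4, 4, 3]
0.10 [0, 0, 0, 13, 13, 13, 15, 1, 1, 0, 0, 1, 1, 1, 1, 1, 1, 0, 0, 0, 1, 0]Traceback (most recent call last):
  File "<stdin>", line 7, in <module>
  File "h.py", line 17, in plan
    print("t",s["t"].round(2),"pos",s["tool_pos"].round(4),"F",np.round(s["force"],1),"w",round(s["grip_width"],4))
              ^^^^^^^^^^^^
AttributeError: 'float' object has no attribute 'round'
```

```bash
sed -i 's/s\["t"\].round(2)/round(float(s["t"]),2)/;s/s\["tool_pos"\].round(4)/np.round(s["tool_pos"],4)/' h.py
python3 - <<'E'
from h import *
plan([0.27,0.187,0.23],-4.5)
plan([0.47,0.187,0.19],-4.5)
c=calibration("wrist");s=state();C=R.from_rotvec(s["ee_rot"]).as_matrix();T=np.array(c["cam_to_world"])
print("cam in tool",np.round(C.T@(T[:3,3]-s["tool_pos"]),3),"\n",np.round(C.T@T[:3,:3],2))
E
```

```text
t 0.3 pos [0.2484 0.5732 0.2308] F [ 0.4 -0.1  1.3] w 0.0854
shift in current axes mm [   1.1 -173.4 -345.8] turn deg [-1.893e+01 -5.000e-02 -1.000e-02] shift in final axes [   0.8  -51.9 -383.3] other turn [ 1.611e+02 -0.000e+00  1.000e-01]
t 0.3 pos [0.2484 0.5732 0.2308] F [ 0.4 -0.1  1.3] w 0.0854
shift in current axes mm [  41.  -356.9 -266.2] turn deg [-1.893e+01 -5.000e-02 -1.000e-02] shift in final axes [  40.8 -251.3 -367.7] other turn [ 1.611e+02 -0.000e+00  1.000e-01]
cam in tool [-0.144  0.073 -0.001] 
 [[ 0.   -0.28  0.96]
 [ 0.   -0.96 -0.28]
 [ 1.    0.   -0.  ]]
```

```bash
python3 -m inch '[{"ax":-6.5},{"ax":-6.5},{"ax":-5.9},{"tz":-0.046,"ty":-0.005},{"tz":-0.046,"ty":-0.005},{"tz":-0.046,"ty":-0.005},{"tz":-0.046,"ty":-0.005},{"tz":-0.046,"ty":-0.005},{"tz":-0.046,"ty":-0.005},{"tz":-0.046,"ty":-0.005}]'
python3 -m inch '[{"tz":-0.046,"ty":-0.015},{"ty":-0.04,"tx":0.01},{"ty":-0.04,"tx":0.01},{"ty":-0.04,"tx":0.01},{"ty":-0.04,"tx":0.01},{"ty":-0.04},{},{}]'
python3 - <<'E'
from h import *
plan([0.47,0.187,0.19],-4.5)
im,d=camera("wrist");cv2.imwrite("pics/w1.png",im)
for n in["tube_a","rack"]:
    for r in trace(n,"wrist"):
        p=pts("wrist",d,r["mask"]);m=np.median(p,0)
        q=p[:,:2]-p[:,:2].mean(0);w,v=np.linalg.eigh(q.T@q);e=v[:,1];n_=v[:,0];l=q@e;t=q@n_
        c=p[:,:2].mean(0)+e*(np.percentile(l,99)+np.percentile(l,1))/2+n_*(np.percentile(t,98)+np.percentile(t,2))/2
        print(n,round(r["confidence"],2),np.round(r["point"]),r["mask"].sum(),"ctr",np.round(c,4),"len",np.ptp(np.percentile(l,[1,99])).round(4),"wid",np.ptp(np.percentile(t,[2,98])).round(4),"top",np.percentile(p[:,2],95).round(4),"ang",np.degrees(np.arctan(e[1]/e[0])).round(1))
E
```

```text
t 0.3 pos [0.2484 0.5732 0.2308] F [ 0.4 -0.1  1.3] w 0.0854
shift in current axes mm [  41.  -356.9 -266.2] turn deg [-1.893e+01 -5.000e-02 -1.000e-02] shift in final axes [  40.8 -251.3 -367.7] other turn [ 1.611e+02 -0.000e+00  1.000e-01]
rack 0.64 [104. 410.] 876 ctr [0.3831 0.3398] len 0.4617 wid 0.0704 top 0.0159 ang -60.2$[0]: bad value
$[0]: bad value
```

View pics/w1.png

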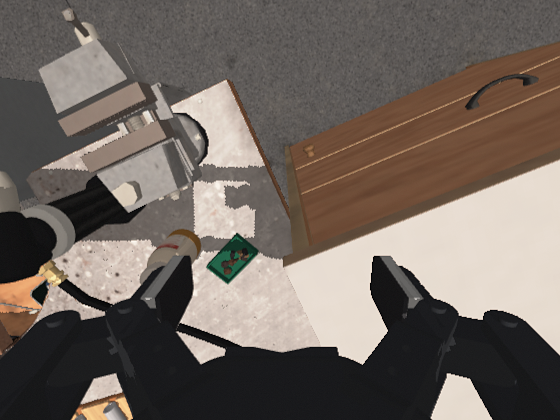

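The moves were refused: rows need every key. The picture only shows the start area, with the vise at (130,130). Resending with full rows, and lifting a little over the vise.

```bash
python3 -m inch '[{"gripper":1,"tx":0,"ty":0,"tz":0,"ax":-6.5,"ay":0,"az":0},{"gripper":1,"tx":-0.015,"ty":0,"tz":0,"ax":-6.5,"ay":0,"az":0},{"gripper":1,"tx":-0.015,"ty":0,"tz":0,"ax":-5.9,"ay":0,"az":0},{"gripper":1,"tx":0,"ty":-0.005,"tz":-0.046,"ax":0,"ay":0,"az":0},{"gripper":1,"tx":0,"ty":-0.005,"tz":-0.046,"ax":0,"ay":0,"az":0},{"gripper":1,"tx":0,"ty":-0.005,"tz":-0.046,"ax":0,"ay":0,"az":0},{"gripper":1,"tx":0,"ty":-0.005,"tz":-0.046,"ax":0,"ay":0,"az":0},{"gripper":1,"tx":0,"ty":-0.005,"tz":-0.046,"ax":0,"ay":0,"az":0},{"gripper":1,"tx":0,"ty":-0.005,"tz":-0.046,"ax":0,"ay":0,"az":0},{"gripper":1,"tx":0,"ty":-0.005,"tz":-0.046,"ax":0,"ay":0,"az":0}]'
python3 -m inch '[{"gripper":1,"tx":0.01,"ty":-0.015,"tz":-0.046,"ax":0,"ay":0,"az":0},{"gripper":1,"tx":0.015,"ty":-0.04,"tz":0,"ax":0,"ay":0,"az":0},{"gripper":1,"tx":0.015,"ty":-0.04,"tz":0,"ax":0,"ay":0,"az":0},{"gripper":1,"tx":0.015,"ty":-0.04,"tz":0,"ax":0,"ay":0,"az":0},{"gripper":1,"tx":0.015,"ty":-0.04,"tz":0,"ax":0,"ay":0,"az":0},{"gripper":1,"tx":0,"ty":-0.04,"tz":0,"ax":0,"ay":0,"az":0},{"gripper":1,"tx":0,"ty":0,"tz":0,"ax":0,"ay":0,"az":0},{"gripper":1,"tx":0,"ty":0,"tz":0,"ax":0,"ay":0,"az":0}]'
cat > look.py <<'E'
from h import *
import sys
def look(cam,names,pic):
    im,d=camera(cam);cv2.imwrite(f"pics/{pic}.png",im);np.save(f"{pic}_d.npy",d)
    for n in names:
        for r in trace(n,cam):
            p=pts(cam,d,r["mask"])
            if len(p)<20: continue
            q=p[:,:2]-p[:,:2].mean(0);w,v=np.linalg.eigh(q.T@q);e=v[:,1];n_=v[:,0];l=q@e;t=q@n_
            c=p[:,:2].mean(0)+e*(np.percentile(l,99)+np.percentile(l,1))/2+n_*(np.percentile(t,98)+np.percentile(t,2))/2
            print(n,round(r["confidence"],2),np.round(r["point"]),r["mask"].sum(),"ctr",np.round(c,4),"len",np.ptp(np.percentile(l,[1,99])).round(4),"wid",np.ptp(np.percentile(t,[2,98])).round(4),"top",np.percentile(p[:,2],95).round(4),"ang",np.degrees(np.arctan(e[1]/e[0])).round(1))
E
python3 - <<'E'
from look import *
plan([0.47,0.187,0.19],-4.5)
look("wrist",["tube_a","rack"],"w2")
E
```

```text
t: 1.45
tool_pos: [0.2577, 0.2481, 0.2614]
ee_rot: [-1.152, 1.244, 1.151]
force: [0.2, 0.1, 0.7]
grip_width: 0.0857
t: 2.25
tool_pos: [0.4689, 0.1867, 0.1909]
ee_rot: [-1.149, 1.247, 1.151]
force: [0.1, -0.7, 1.5]
grip_width: 0.0852
t 2.25 pos [0.4689 0.1867 0.1909] F [ 0.1 -0.7  1.5] w 0.0852
shift in current axes mm [ 0.9 -1.1  0.4] turn deg [-0.09 -0.02 -0.08] shift in final axes [ 0.9 -1.1  0.4] other turn [ 1.799e+02 -1.000e-01  0.000e+00]
tube_a 0.97 [316.  92.] 1308 ctr [0.3763 0.2282] len 0.0776 wid 0.0146 top 0.0182 ang -30.1
tube_a 0.68 [233. 223.] 1057 ctr [0.5086 0.1299] len 0.0789 wid 0.0159 top 0.0282 ang -2.7
tube_a 0.67 [339. 227.] 1458 ctr [0.5174 0.2487] len 0.0785 wid 0.0197 top 0.035 ang -4.0
tube_a 0.64 [287. 217.] 1337 ctr [0.506  0.1906] len 0.079 wid 0.0196 top 0.0317 ang -2.9
rack 0.84 [277. 220.] 10678 ctr [0.512  0.1899] len 0.187 wid 0.0975 top 0.016 ang 85.6
```

View pics/w2.png

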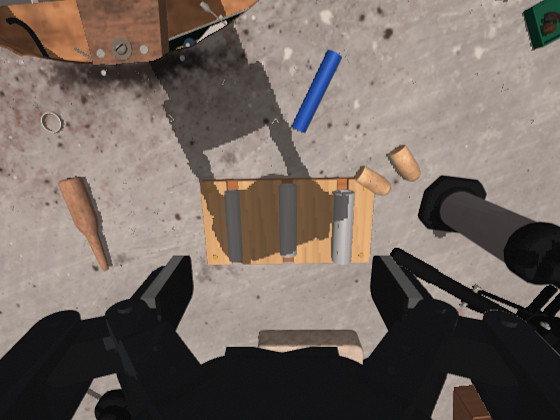

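The wrist view shows silver tubes at (233,223), (287,217) and (339,227) in the rack; the blue tube at (318,90) lies outside it. I'll gauge the middle one first: its height of about 30 mm fits 19 mm.

```bash
python3 -m inch '[{"gripper":0.5,"tx":0.03,"ty":-0.0187,"tz":0.0033,"ax":0,"ay":0,"az":0},{"gripper":0.5,"tx":0.03,"ty":-0.019,"tz":0.003,"ax":0,"ay":0,"az":0},{"gripper":0.5,"tx":0.04,"ty":0,"tz":0,"ax":0,"ay":0,"az":0},{"gripper":0.5,"tx":0.03,"ty":0,"tz":0,"ax":0,"ay":0,"az":0},{"gripper":0.5,"tx":0,"ty":0,"tz":0,"ax":0,"ay":0,"az":0},{"gripper":0.5,"tx":0,"ty":0,"tz":0,"ax":0,"ay":0,"az":0}]'
python3 - <<'E'
from look import *
plan([0.507,0.190,0.0155],-4.4)
look("wrist",["tube_a","rack"],"w3")
E
```

```text
t: 3.0
tool_pos: [0.5059, 0.1905, 0.0617]
ee_rot: [-1.151, 1.246, 1.152]
force: [-0.1, 0.7, -0.5]
grip_width: 0.0427
t 3.0 pos [0.5059 0.1905 0.0617] F [-0.1  0.7 -0.5] w 0.0427
shift in current axes mm [46.2 -1.2 -0.4] turn deg [-0.07 -0.01 -0.04] shift in final axes [46.2 -1.2 -0.5] other turn [ 1.799e+02 -1.000e-01  0.000e+00]
tube_a 0.64 [314.  40.] 2460 ctr [0.3959 0.2198] len 0.045 wid 0.0157 top 0.0193 ang -32.3
tube_a 0.63 [374. 231.] 3486 ctr [0.5165 0.2499] len 0.0691 wid 0.0208 top 0.0367 ang -1.0
tube_a 0.61 [188. 232.] 2329 ctr [0.5056 0.1311] len 0.0654 wid 0.0141 top 0.0298 ang -4.8
tube_a 0.59 [280. 228.] 3487 ctr [0.5094 0.1903] len 0.0782 wid 0.0177 top 0.0334 ang -3.4
rack 0.7 [266. 218.] 23247 ctr [0.5143 0.1899] len 0.1854 wid 0.094 top 0.0175 ang 85.3
```

View pics/w3.png

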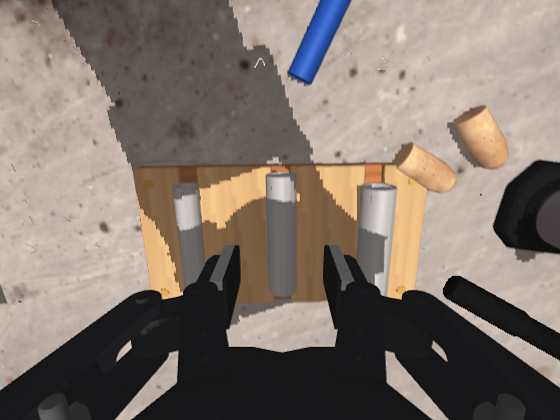

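The jaws straddle the middle tube (280,230) and clear both neighbours. Descending and pinching.

```bash
python3 -m inch '[{"gripper":0.5,"tx":0.02,"ty":-0.003,"tz":0,"ax":0,"ay":0,"az":0},{"gripper":0.5,"tx":0.016,"ty":0,"tz":0,"ax":0,"ay":0,"az":0},{"gripper":0.5,"tx":0.006,"ty":0,"tz":0,"ax":0,"ay":0,"az":0},{"gripper":0.5,"tx":0.003,"ty":0,"tz":0,"ax":0,"ay":0,"az":0},{"gripper":0.5,"tx":0,"ty":0,"tz":0,"ax":0,"ay":0,"az":0}]'
python3 -m inch '[{"gripper":0,"tx":0,"ty":0,"tz":0,"ax":0,"ay":0,"az":0},{"gripper":0,"tx":0,"ty":0,"tz":0,"ax":0,"ay":0,"az":0},{"gripper":0,"tx":0,"ty":0,"tz":0,"ax":0,"ay":0,"az":0},{"gripper":0,"tx":0,"ty":0,"tz":0,"ax":0,"ay":0,"az":0},{"gripper":0,"tx":0,"ty":0,"tz":0,"ax":0,"ay":0,"az":0},{"gripper":0,"tx":0,"ty":0,"tz":0,"ax":0,"ay":0,"az":0},{"gripper":0,"tx":0,"ty":0,"tz":0,"ax":0,"ay":0,"az":0}]'
```

```text
t: 3.65
tool_pos: [0.5103, 0.1902, 0.0171]
ee_rot: [-1.151, 1.244, 1.15]
force: [-0.1, 0.8, -0.3]
grip_width: 0.0426
t: 4.35
tool_pos: [0.5106, 0.1901, 0.0173]
ee_rot: [-1.152, 1.244, 1.15]
force: [0.3, -0.8, 6.1]
grip_width: 0.0165
```

16.5 mm, but the heights say 19, so the tips may be pinching above the tube's widest line. I'll reopen, go 2.5 mm lower and pinch again.

```bash
python3 -m inch '[{"gripper":0.4,"tx":0,"ty":0,"tz":0,"ax":0,"ay":0,"az":0},{"gripper":0.4,"tx":0,"ty":0,"tz":0,"ax":0,"ay":0,"az":0},{"gripper":0.4,"tx":0.0025,"ty":0,"tz":0,"ax":0,"ay":0,"az":0},{"gripper":0,"tx":0,"ty":0,"tz":0,"ax":0,"ay":0,"az":0},{"gripper":0,"tx":0,"ty":0,"tz":0,"ax":0,"ay":0,"az":0},{"gripper":0,"tx":0,"ty":0,"tz":0,"ax":0,"ay":0,"az":0},{"gripper":0,"tx":0,"ty":0,"tz":0,"ax":0,"ay":0,"az":0},{"gripper":0,"tx":0,"ty":0,"tz":0,"ax":0,"ay":0,"az":0},{"gripper":0,"tx":0,"ty":0,"tz":0,"ax":0,"ay":0,"az":0}]'
python3 - <<'E'
from h import *
for i in range(3):
    im,d=camera("wrist"); s=state(); print(s["grip_width"],s["tool_pos"],s["force"])
cv2.imwrite("pics/w4.png",im)
E
```

```text
t: 5.25
tool_pos: [0.5096, 0.19, 0.0136]
ee_rot: [-1.151, 1.246, 1.151]
force: [-0.2, 0.2, -0.9]
grip_width: 0.0169
0.016833683430903263 [0.5095773  0.19001963 0.01368092] [-0.23712554  0.34664681 -0.48389224]
0.016642793976938394 [0.50960369 0.18997716 0.0136767 ] [-0.01451753  0.58361731 -1.054875  ]
0.016964298520195972 [0.50961136 0.18996486 0.01366004] [-0.64326936  1.31990959  0.12619509]
```

View pics/w4.png

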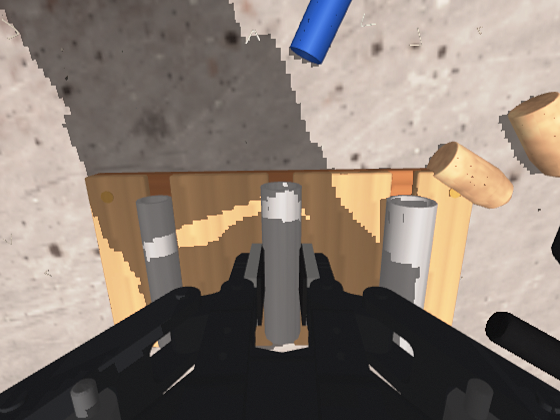

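The middle tube reads 16.8 mm repeatably, between expectations, while depth above the rack (+12, +16 and +19 mm) says it is the 19. A relative pinch on the right (y=-60) tube will settle the gauge's offset.

```bash
python3 -m inch '[{"gripper":0.4,"tx":0,"ty":0,"tz":0,"ax":0,"ay":0,"az":0},{"gripper":0.4,"tx":0,"ty":0,"tz":0,"ax":0,"ay":0,"az":0},{"gripper":0.4,"tx":-0.035,"ty":0,"tz":0,"ax":0,"ay":0,"az":0},{"gripper":0.4,"tx":0,"ty":0,"tz":-0.03,"ax":0,"ay":0,"az":0},{"gripper":0.4,"tx":0,"ty":0,"tz":-0.03,"ax":0,"ay":0,"az":0},{"gripper":0.4,"tx":0,"ty":0,"tz":0,"ax":0,"ay":0,"az":0},{"gripper":0.4,"tx":0.02,"ty":0,"tz":0,"ax":0,"ay":0,"az":0},{"gripper":0.4,"tx":0.014,"ty":0,"tz":0,"ax":0,"ay":0,"az":0},{"gripper":0.4,"tx":0,"ty":0,"tz":0,"ax":0,"ay":0,"az":0}]'
python3 -m inch '[{"gripper":0,"tx":0,"ty":0,"tz":0,"ax":0,"ay":0,"az":0},{"gripper":0,"tx":0,"ty":0,"tz":0,"ax":0,"ay":0,"az":0},{"gripper":0,"tx":0,"ty":0,"tz":0,"ax":0,"ay":0,"az":0},{"gripper":0,"tx":0,"ty":0,"tz":0,"ax":0,"ay":0,"az":0},{"gripper":0,"tx":0,"ty":0,"tz":0,"ax":0,"ay":0,"az":0},{"gripper":0,"tx":0,"ty":0,"tz":0,"ax":0,"ay":0,"az":0}]'
```

```text
t: 6.3
tool_pos: [0.504, 0.1303, 0.0132]
ee_rot: [-1.15, 1.248, 1.153]
force: [-0.3, -0.1, 0.2]
grip_width: 0.0339
t: 6.9
tool_pos: [0.5051, 0.1303, 0.015]
ee_rot: [-1.151, 1.245, 1.151]
force: [-0.5, 0.5, 0.3]
grip_width: 0.013
```

This one reads 13.0 against 16.8, so it is clearly smaller: right = 16, and the gauge reads about 2–3 mm low. Depth and picture show the left as biggest, so the middle tube is the 19. Going back to pick it up.

```bash
python3 -m inch '[{"gripper":0.4,"tx":0,"ty":0,"tz":0,"ax":0,"ay":0,"az":0},{"gripper":0.4,"tx":0,"ty":0,"tz":0,"ax":0,"ay":0,"az":0},{"gripper":0.4,"tx":-0.035,"ty":0,"tz":0,"ax":0,"ay":0,"az":0},{"gripper":0.4,"tx":0,"ty":0,"tz":0.03,"ax":0,"ay":0,"az":0},{"gripper":0.4,"tx":0,"ty":0,"tz":0.03,"ax":0,"ay":0,"az":0},{"gripper":0.4,"tx":0,"ty":0,"tz":0,"ax":0,"ay":0,"az":0},{"gripper":0.4,"tx":0.02,"ty":0,"tz":0,"ax":0,"ay":0,"az":0},{"gripper":0.4,"tx":0.016,"ty":0,"tz":0,"ax":0,"ay":0,"az":0},{"gripper":0.4,"tx":0,"ty":0,"tz":0,"ax":0,"ay":0,"az":0}]'
python3 -m inch '[{"gripper":0,"tx":0,"ty":0,"tz":0,"ax":0,"ay":0,"az":0},{"gripper":0,"tx":0,"ty":0,"tz":0,"ax":0,"ay":0,"az":0},{"gripper":0,"tx":0,"ty":0,"tz":0,"ax":0,"ay":0,"az":0},{"gripper":0,"tx":0,"ty":0,"tz":0,"ax":0,"ay":0,"az":0},{"gripper":0,"tx":0,"ty":0,"tz":0,"ax":0,"ay":0,"az":0},{"gripper":0,"tx":-0.01,"ty":0,"tz":0,"ax":0,"ay":0,"az":0},{"gripper":0,"tx":-0.03,"ty":0,"tz":0,"ax":0,"ay":0,"az":0},{"gripper":0,"tx":-0.03,"ty":0,"tz":0,"ax":0,"ay":0,"az":0},{"gripper":0,"tx":-0.03,"ty":0,"tz":0,"ax":0,"ay":0,"az":0},{"gripper":0,"tx":0,"ty":0,"tz":0,"ax":0,"ay":0,"az":0}]'
python3 - <<'E'
from look import *
plan([0.45,-0.227,0.2],5)
look("wrist",["tube_a"],"w5")
look("top",["jig","hold_down_ball"],"top2")
E
```

```text
t: 7.8
tool_pos: [0.5097, 0.1896, 0.013]
ee_rot: [-1.151, 1.246, 1.151]
force: [0.3, -0.1, 0.4]
grip_width: 0.0335
t: 8.8
tool_pos: [0.5138, 0.1909, 0.1191]
ee_rot: [-1.154, 1.236, 1.145]
force: [0.8, 0.1, 0.4]
grip_width: 0.0166
t 8.8 pos [0.5138 0.1909 0.1191] F [0.8 0.1 0.4] w 0.0166
shift in current axes mm [ -82.6   29.8 -421.4] turn deg [-9.52  0.14  0.57] shift in final axes [ -80.9   99.9 -410.8] other turn [170.5   0.9  -0.2]
tube_a 0.8 [352. 206.] 2648 ctr [0.5149 0.2472] len 0.0792 wid 0.0198 top 0.0304 ang -4.0
tube_a 0.67 [281. 260.] 5945 ctr [0.5087 0.1894] len 0.0794 wid 0.0176 top 0.1324 ang -4.9
tube_a 0.62 [309.  36.] 1746 ctr [0.3848 0.2204] len 0.0542 wid 0.0151 top 0.0146 ang -31.4
tube_a 0.59 [207. 202.] 1831 ctr [0.5063 0.1289] len 0.0792 wid 0.0144 top 0.0239 ang -3.2
jig 0.94 [376. 205.] 2381 ctr [ 0.5153 -0.2304] len 0.157 wid 0.0769 top 0.0785 ang 6.1
hold_down_ball 0.62 [378. 170.] 201 ctr [ 0.5729 -0.2266] len 0.0589 wid 0.016 top 0.1229 ang 2.7
```

View pics/w5.png

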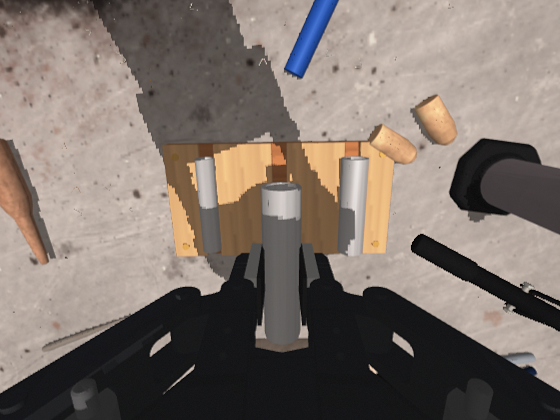

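The middle tube is held, aligned with the jaws, and its slot in the rack is empty. Next I carry it over to look at the jig.

```bash
python3 -m inch '[{"gripper":0,"tx":-0.05,"ty":0,"tz":0,"ax":-5,"ay":0,"az":0},{"gripper":0,"tx":-0.05,"ty":0,"tz":0,"ax":-5.4,"ay":0,"az":0},{"gripper":0,"tx":0,"ty":0,"tz":-0.035,"ax":0,"ay":0,"az":0},{"gripper":0,"tx":0,"ty":0,"tz":-0.05,"ax":0,"ay":0,"az":0},{"gripper":0,"tx":0,"ty":0,"tz":-0.05,"ax":0,"ay":0,"az":0},{"gripper":0,"tx":0,"ty":0,"tz":-0.05,"ax":0,"ay":0,"az":0},{"gripper":0,"tx":0,"ty":0,"tz":-0.05,"ax":0,"ay":0,"az":0},{"gripper":0,"tx":0,"ty":0,"tz":-0.05,"ax":0,"ay":0,"az":0},{"gripper":0,"tx":0,"ty":0,"tz":-0.05,"ax":0,"ay":0,"az":0},{"gripper":0,"tx":0,"ty":0,"tz":-0.05,"ax":0,"ay":0,"az":0}]'
python3 -m inch '[{"gripper":0,"tx":0,"ty":0,"tz":-0.034,"ax":0,"ay":0,"az":0},{"gripper":0,"tx":0,"ty":0,"tz":0,"ax":0,"ay":0,"az":0},{"gripper":0,"tx":0,"ty":0,"tz":0,"ax":0,"ay":0,"az":0},{"gripper":0,"tx":0,"ty":0,"tz":0,"ax":0,"ay":0,"az":0}]'
python3 - <<'E'
from look import *
plan([0.55,-0.225,0.22],6)
look("wrist",["tube_a","jig","hold_down_ball"],"w6")
E
```

```text
t: 10.05
tool_pos: [0.548, -0.1946, 0.2118]
ee_rot: [-1.282, 1.16, 1.287]
force: [1.9, 1.0, -0.9]
grip_width: 0.0167
t: 10.45
tool_pos: [0.5518, -0.2254, 0.2123]
ee_rot: [-1.282, 1.159, 1.288]
force: [-0.1, 0.5, -0.7]
grip_width: 0.0168
t 10.45 pos [ 0.5518 -0.2254  0.2123] F [-0.1  0.5 -0.7] w 0.0168
shift in current axes mm [-7.7  1.7  0.6] turn deg [-0.09  0.13 -0.14] shift in final axes [-7.7  1.7  0.6] other turn [179.9  -0.2  -0.2]
tube_a 0.8 [282. 257.] 6037 ctr [ 0.5682 -0.2234] len 0.1146 wid 0.0179 top 0.2306 ang 7.0
tube_a 0.69 [295.  16.] 627 ctr [ 0.3827 -0.2277] len 0.0307 wid 0.0173 top 0.0215 ang -25.5
jig 0.74 [283. 126.] 8358 ctr [ 0.5022 -0.2308] len 0.1331 wid 0.0757 top 0.029 ang 4.7
```

View pics/w6.png

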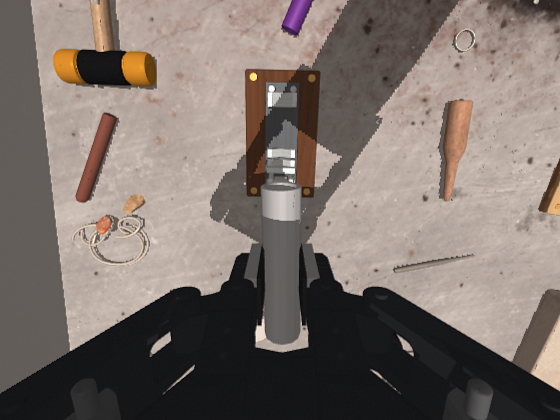

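The jig base shows corners at about (246,70), (321,70), (246,196) and (315,197), with four brass screws. I'll fit the rectangle.

Run:
```python
from h import *
im=cv2.imread("pics/w6.png");d=np.load("w6_d.npy")
reg=np.zeros(d.shape,bool);reg[60:205,235:330]=1
P=pts("wrist",d,np.ones_like(reg)); 
v,u=np.nonzero(d>0);
sel=reg[v,u];P=P[sel];px=np.c_[u,v][sel];print("bench z",np.percentile(P[:,2],[5,15,25,50,75,90]).round(4))
hs=cv2.cvtColor(im,cv2.COLOR_BGR2HSV)[px[:,1],px[:,0]]
b=(hs[:,1]>110)&((hs[:,0]<20)|(hs[:,0]>170))
print(b.sum(),"brown z",np.median(P[b,2]))
Q=P[b&(abs(P[:,2]-np.median(P[b,2]))<.006)]
(c,wh,a)=cv2.minAreaRect((Q[:,:2]*1000).astype(np.float32));print("rect",np.round(c,1),np.round(wh,1),a)
# corner-based: project picked corners at base top z
K=calibration("wrist");T=np.array(K["cam_to_world"]);M=np.array(K["camera_matrix"])
for uv in [(246,70),(321,70),(246,196),(315,197),(253,77),(311,78),(254,190),(306,192)]:
    r=T[:3,:3]@np.linalg.solve(M,[*uv,1]);k=(np.median(P[b,2])-T[2,3])/r[2];print(uv,np.round((T[:3,3]+k*r)*1000,1))
# plate/rests: histogram of high points
for lo,hi in((.02,.03),(.03,.045),(.045,.06)):
    q=P[(P[:,2]>lo)&(P[:,2]<hi)]; 
    if len(q)>5: print(lo,hi,len(q),np.percentile(q,[2,50,98],axis=0).round(4).tolist())
cv2.imwrite("pics/w6c.png",cv2.resize(im[60:210,225:335],None,fx=4,fy=4,interpolation=cv2.INTER_CUBIC))
```

```text
bench z [0.0019 0.0026 0.0033 0.0106 0.0164 0.0287]
4903 brown z 0.010662916043512882
rect [ 503.1 -231.5] [138.   79.1] 4.7410569190979
(246, 70) [ 438.9 -275.2   10.7]
(321, 70) [ 430.7 -196.4   10.7]
(246, 196) [ 576.3 -265.3   10.7]
(315, 197) [ 569.  -183.9   10.7]
(253, 77) [ 445.  -267.3   10.7]
(311, 78) [ 439.6 -205.9   10.7]
(254, 190) [ 568.  -256.5   10.7]
(306, 192) [ 564.1 -195.3   10.7]
0.02 0.03 800 [[0.4585, -0.248, 0.0202], [0.5161, -0.232, 0.0267], [0.535, -0.2156, 0.0296]]
0.03 0.045 222 [[0.5307, -0.2427, 0.0303], [0.5366, -0.2279, 0.0384], [0.5439, -0.2141, 0.0428]]
0.045 0.06 140 [[0.5419, -0.2421, 0.0455], [0.5445, -0.2289, 0.0494], [0.5487, -0.214, 0.0535]]
```

View pics/w6c.png

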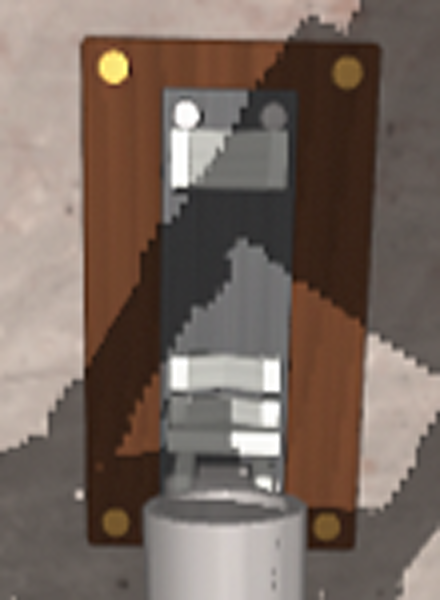

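```bash
python3 -c "
from h import *
plan([0.4887,-0.2323,0.06],4.8)"
```

```text
t 10.65 pos [ 0.5526 -0.2254  0.2136] F [ 0.2  0.1 -1. ] w 0.0168
shift in current axes mm [153.6  64.2  -0.3] turn deg [ 1.18  0.02 -0.02] shift in final axes [153.6  64.3  -1.5] other turn [-178.8    0.     0. ]
```

```bash
python3 -m inch '[{"gripper":0,"tx":0,"ty":0.03,"tz":0,"ax":1.2,"ay":0,"az":0},{"gripper":0,"tx":0,"ty":0.034,"tz":-0.0015,"ax":0,"ay":0,"az":0},{"gripper":0,"tx":0.05,"ty":0,"tz":0,"ax":0,"ay":0,"az":0},{"gripper":0,"tx":0.05,"ty":0,"tz":0,"ax":0,"ay":0,"az":0},{"gripper":0,"tx":0.043,"ty":0,"tz":0,"ax":0,"ay":0,"az":0},{"gripper":0,"tx":0.01,"ty":0,"tz":0,"ax":0,"ay":0,"az":0},{"gripper":0,"tx":0,"ty":0,"tz":0,"ax":0,"ay":0,"az":0},{"gripper":0,"tx":0,"ty":0,"tz":0,"ax":0,"ay":0,"az":0}]'
python3 - <<'E'
from look import *
plan([0.4887,-0.2323,0.03],4.8)
look("wrist",["tube_a"],"w7")
look("side",["jig","tube_a"],"s7")
im=cv2.imread("pics/s7.png");a=cv2.imread("pics/w7.png")
cv2.imwrite("pics/c7.png",np.hstack([cv2.resize(im[230:350,270:410],None,fx=3,fy=3,interpolation=cv2.INTER_CUBIC),cv2.resize(a[:360,200:],(360,360))]))
E
```

```text
t: 11.45
tool_pos: [0.491, -0.2348, 0.0627]
ee_rot: [-1.273, 1.168, 1.266]
force: [0.4, 0.0, -0.3]
grip_width: 0.0167
t 11.45 pos [ 0.491  -0.2348  0.0627] F [ 0.4  0.  -0.3] w 0.0167
shift in current axes mm [32.7  2.2  2.7] turn deg [-0.08 -0.12  0.17] shift in final axes [32.7  2.1  2.7] other turn [179.9   0.3   0.2]
tube_a 0.96 [316.  40.] 2897 ctr [ 0.3756 -0.2266] len 0.0445 wid 0.0189 top 0.0215 ang -22.5
tube_a 0.81 [281. 256.] 5774 ctr [ 0.4897 -0.2357] len 0.0787 wid 0.017 top 0.0812 ang 5.3
jig 0.79 [330. 292.] 1609 ctr [ 0.5274 -0.2309] len 0.1894 wid 0.0824 top 0.1052 ang 1.6
tube_a 0.6 [321. 284.] 139 ctr [ 0.4702 -0.2377] len 0.0388 wid 0.0167 top 0.0812 ang 10.5
tube_a 0.53 [276. 312.] 327 ctr [ 0.3596 -0.2199] len 0.0806 wid 0.0184 top 0.0217 ang -18.1
tube_a 0.49 [213. 163.] 112 ctr [0.3785 0.2251] len 0.0737 wid 0.011 top 0.0192 ang -29.9
```

View pics/c7.png

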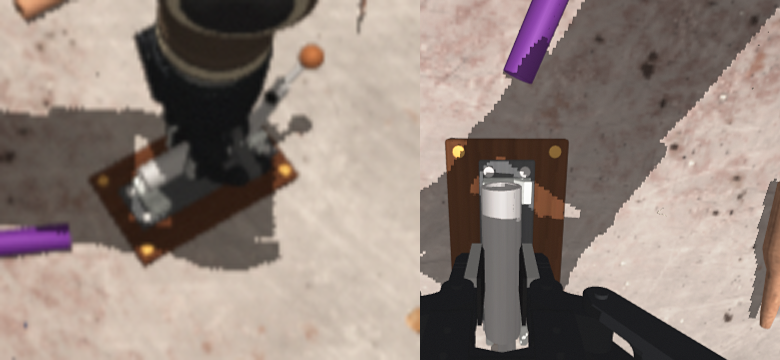

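Tube lined up over the rests but about 2.7 mm too far to -y; I'll correct that and lower it.

```bash
python3 -m inch '[{"gripper":0,"tx":0.012,"ty":0.001,"tz":0.0027,"ax":0,"ay":0,"az":0},{"gripper":0,"tx":0.012,"ty":0,"tz":0,"ax":0,"ay":0,"az":0},{"gripper":0,"tx":0,"ty":0,"tz":0,"ax":0,"ay":0,"az":0},{"gripper":0,"tx":0.005,"ty":0,"tz":0,"ax":0,"ay":0,"az":0},{"gripper":0,"tx":0.004,"ty":0,"tz":0,"ax":0,"ay":0,"az":0},{"gripper":0,"tx":0,"ty":0,"tz":0,"ax":0,"ay":0,"az":0}]'
python3 -m inch '[{"gripper":0,"tx":0.003,"ty":0,"tz":0,"ax":0,"ay":0,"az":0},{"gripper":0,"tx":0,"ty":0,"tz":0,"ax":0,"ay":0,"az":0}]'
python3 -m inch '[{"gripper":0,"tx":0.003,"ty":0,"tz":0,"ax":0,"ay":0,"az":0},{"gripper":0,"tx":0,"ty":0,"tz":0,"ax":0,"ay":0,"az":0}]'
```

```text
t: 12.3
tool_pos: [0.4873, -0.2313, 0.027]
ee_rot: [-1.268, 1.17, 1.27]
force: [-0.3, 0.5, -1.2]
grip_width: 0.0165
t: 12.5
tool_pos: [0.4878, -0.2315, 0.0246]
ee_rot: [-1.269, 1.17, 1.269]
force: [0.5, 0.1, -0.7]
grip_width: 0.0162
t: 12.7
tool_pos: [0.4883, -0.2318, 0.0229]
ee_rot: [-1.269, 1.17, 1.268]
force: [-2.6, 0.7, 5.5]
grip_width: 0.0167
```

Contact at z = 0.0229, as expected for a seated tube. Now sliding towards the stop.

```bash
python3 -m inch '[{"gripper":0,"tx":-0.0005,"ty":-0.002,"tz":0,"ax":0,"ay":0,"az":0},{"gripper":0,"tx":0,"ty":0,"tz":0,"ax":0,"ay":0,"az":0}]'
python3 -m inch '[{"gripper":0,"tx":0,"ty":-0.002,"tz":0,"ax":0,"ay":0,"az":0},{"gripper":0,"tx":0,"ty":0,"tz":0,"ax":0,"ay":0,"az":0}]'
python3 -m inch '[{"gripper":0,"tx":0,"ty":-0.0015,"tz":0,"ax":0,"ay":0,"az":0},{"gripper":0,"tx":0,"ty":0,"tz":0,"ax":0,"ay":0,"az":0}]'
```

```text
t: 12.9
tool_pos: [0.4897, -0.2316, 0.023]
ee_rot: [-1.269, 1.17, 1.269]
force: [-3.1, -0.3, 5.9]
grip_width: 0.0164
t: 13.1
tool_pos: [0.4906, -0.2316, 0.0229]
ee_rot: [-1.268, 1.171, 1.272]
force: [-5.8, -1.1, 9.2]
grip_width: 0.0168
t: 13.3
tool_pos: [0.4916, -0.2315, 0.0229]
ee_rot: [-1.267, 1.172, 1.272]
force: [-7.6, -1.4, 8.6]
grip_width: 0.0168
```

```bash
python3 -m inch '[{"gripper":0,"tx":-0.0012,"ty":0,"tz":0,"ax":0,"ay":0,"az":0},{"gripper":0,"tx":0,"ty":0,"tz":0,"ax":0,"ay":0,"az":0},{"gripper":0,"tx":0,"ty":0,"tz":0,"ax":0,"ay":0,"az":0}]'
python3 -m inch '[{"gripper":0,"tx":0,"ty":-0.0015,"tz":0,"ax":0,"ay":0,"az":0},{"gripper":0,"tx":0,"ty":0,"tz":0,"ax":0,"ay":0,"az":0}]'
python3 -m inch '[{"gripper":0,"tx":0,"ty":-0.0015,"tz":0,"ax":0,"ay":0,"az":0},{"gripper":0,"tx":0,"ty":0,"tz":0,"ax":0,"ay":0,"az":0}]'
```

```text
t: 13.6
tool_pos: [0.4938, -0.231, 0.0233]
ee_rot: [-1.27, 1.169, 1.268]
force: [-0.1, -0.1, -0.7]
grip_width: 0.0167
t: 13.8
tool_pos: [0.4939, -0.231, 0.0232]
ee_rot: [-1.268, 1.171, 1.271]
force: [-4.3, -2.2, 0.7]
grip_width: 0.0163
t: 14.0
tool_pos: [0.4939, -0.231, 0.0232]
ee_rot: [-1.267, 1.172, 1.274]
force: [-8.1, -3.7, 4.2]
grip_width: 0.0169
```

Firm contact with the stop (TCP held at x=0.4939, Fx -8 N). Easing off, releasing and lifting.

```bash
python3 -m inch '[{"gripper":0,"tx":0.0005,"ty":0.0012,"tz":0,"ax":0,"ay":0,"az":0},{"gripper":0,"tx":0,"ty":0,"tz":0,"ax":0,"ay":0,"az":0},{"gripper":0.4,"tx":0,"ty":0,"tz":0,"ax":0,"ay":0,"az":0},{"gripper":0.4,"tx":0,"ty":0,"tz":0,"ax":0,"ay":0,"az":0},{"gripper":0.4,"tx":0,"ty":0,"tz":0,"ax":0,"ay":0,"az":0},{"gripper":0.4,"tx":-0.015,"ty":0,"tz":0,"ax":0,"ay":0,"az":0},{"gripper":0.4,"tx":-0.03,"ty":0,"tz":0,"ax":0,"ay":0,"az":0},{"gripper":0.4,"tx":-0.05,"ty":0.01,"tz":0,"ax":0,"ay":0,"az":0},{"gripper":0.4,"tx":-0.05,"ty":0.01,"tz":0,"ax":0,"ay":0,"az":0},{"gripper":0.4,"tx":-0.03,"ty":0.01,"tz":0,"ax":0,"ay":0,"az":0}]'
python3 -m inch '[{"gripper":0,"tx":0,"ty":0,"tz":0,"ax":0,"ay":0,"az":0},{"gripper":0,"tx":0,"ty":0,"tz":0,"ax":0,"ay":0,"az":0},{"gripper":0,"tx":0,"ty":0,"tz":0,"ax":0,"ay":0,"az":0}]'
python3 - <<'E'
from look import *
plan([0.5,-0.2323,0.2],4.8)
look("wrist",["tube_a","jig","hold_down_ball"],"w8")
look("side",["hold_down_ball"],"s8")
look("top",["hold_down_ball"],"t8")
a=cv2.imread("pics/w8.png");b=cv2.imread("pics/s8.png")
cv2.imwrite("pics/c8.png",np.hstack([a[:,130:430],cv2.resize(b[230:350,290:400],(385,420),interpolation=cv2.INTER_CUBIC)]))
E
```

```text
t: 15.0
tool_pos: [0.4674, -0.2343, 0.2014]
ee_rot: [-1.275, 1.168, 1.263]
force: [0.7, -0.4, 0.7]
grip_width: 0.034
t: 15.3
tool_pos: [0.4649, -0.2327, 0.195]
ee_rot: [-1.267, 1.17, 1.271]
force: [-0.1, 0.2, 0.3]
grip_width: -0.0002
t 15.3 pos [ 0.4649 -0.2327  0.195 ] F [-0.1  0.2  0.3] w -0.0002
shift in current axes mm [ -5.  -35.   -2.5] turn deg [-0.12  0.08 -0.09] shift in final axes [ -5.  -35.   -2.6] other turn [ 1.799e+02 -1.000e-01 -1.000e-01]
tube_a 0.71 [305.  79.] 1590 ctr [ 0.3573 -0.2198] len 0.0773 wid 0.0179 top 0.0203 ang -19.4
jig 0.78 [271. 201.] 5841 ctr [ 0.5088 -0.2302] len 0.1525 wid 0.0771 top 0.0269 ang 4.0
hold_down_ball 0.54 [282. 342.] 219 ctr [ 0.5827 -0.2233] len 0.011 wid 0.0095 top 0.1226 ang 7.1
hold_down_ball 0.52 [362. 262.] 212 ctr [ 0.5808 -0.2157] len 0.0827 wid 0.0332 top 0.1235 ang 18.4
hold_down_ball 0.66 [378. 169.] 175 ctr [ 0.5721 -0.225 ] len 0.0544 wid 0.0119 top 0.1231 ang 4.8
```

View pics/c8.png

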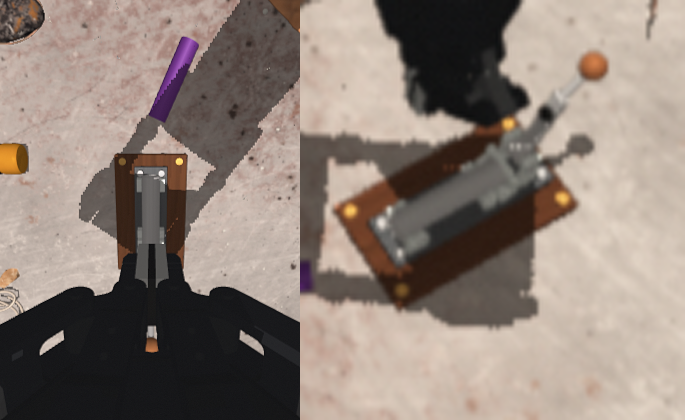

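The tube lies in both rests against the stop (wrist crop: tube at col 150, rows 175–240; side crop agrees). Ball at about (0.58,-0.224,0.12). Going behind it with the fingers shut.

```bash
python3 -m inch '[{"gripper":0,"tx":0,"ty":-0.04,"tz":-0.0016,"ax":0,"ay":0,"az":0},{"gripper":0,"tx":0,"ty":-0.045,"tz":0,"ax":0,"ay":0,"az":0},{"gripper":0,"tx":0,"ty":-0.045,"tz":0,"ax":0,"ay":0,"az":0},{"gripper":0,"tx":0,"ty":-0.0405,"tz":0,"ax":0,"ay":0,"az":0},{"gripper":0,"tx":0,"ty":0,"tz":0,"ax":0,"ay":0,"az":0},{"gripper":0,"tx":0.04,"ty":0,"tz":0,"ax":0,"ay":0,"az":0},{"gripper":0,"tx":0.04,"ty":0,"tz":0,"ax":0,"ay":0,"az":0},{"gripper":0,"tx":0.008,"ty":0,"tz":0,"ax":0,"ay":0,"az":0},{"gripper":0,"tx":0,"ty":0,"tz":0,"ax":0,"ay":0,"az":0}]'
python3 -m inch '[{"gripper":0,"tx":0,"ty":0.01,"tz":0,"ax":0,"ay":0,"az":0},{"gripper":0,"tx":0,"ty":0.01,"tz":0,"ax":0,"ay":0,"az":0},{"gripper":0,"tx":0,"ty":0.01,"tz":0,"ax":0,"ay":0,"az":0},{"gripper":0,"tx":0,"ty":0,"tz":0,"ax":0,"ay":0,"az":0}]'
```

```text
t: 16.6
tool_pos: [0.6332, -0.2204, 0.1057]
ee_rot: [-1.265, 1.172, 1.274]
force: [-0.1, 0.1, 0.6]
grip_width: 0.0002
t: 17.0
tool_pos: [0.6051, -0.2241, 0.1099]
ee_rot: [-1.27, 1.169, 1.267]
force: [0.5, 0.9, 0.8]
grip_width: 0.0001
```

```bash
python3 -m inch '[{"gripper":0,"tx":0.004,"ty":0.007,"tz":0,"ax":0,"ay":0,"az":0},{"gripper":0,"tx":0,"ty":0.007,"tz":0,"ax":0,"ay":0,"az":0},{"gripper":0,"tx":0,"ty":0.007,"tz":0,"ax":0,"ay":0,"az":0},{"gripper":0,"tx":0,"ty":0.007,"tz":0,"ax":0,"ay":0,"az":0},{"gripper":0,"tx":0,"ty":0.007,"tz":0,"ax":0,"ay":0,"az":0}]'
python3 -m inch '[{"gripper":0,"tx":0,"ty":0.008,"tz":0,"ax":0,"ay":0,"az":0},{"gripper":0,"tx":0,"ty":0.008,"tz":0,"ax":0,"ay":0,"az":0},{"gripper":0,"tx":0,"ty":0.008,"tz":0,"ax":0,"ay":0,"az":0},{"gripper":0,"tx":0,"ty":0.008,"tz":0,"ax":0,"ay":0,"az":0},{"gripper":0,"tx":0,"ty":0.008,"tz":0,"ax":0,"ay":0,"az":0},{"gripper":0,"tx":0,"ty":0,"tz":0,"ax":0,"ay":0,"az":0},{"gripper":0,"tx":0,"ty":0,"tz":0,"ax":0,"ay":0,"az":0}]'
python3 - <<'E'
from look import *
look("side",["hold_down_ball"],"s9")
E
```

```text
t: 17.5
tool_pos: [0.5699, -0.2263, 0.1037]
ee_rot: [-1.268, 1.17, 1.27]
force: [0.3, 0.7, 0.6]
grip_width: 0.0
t: 18.2
tool_pos: [0.5309, -0.2297, 0.1042]
ee_rot: [-1.269, 1.169, 1.269]
force: [-0.1, -0.2, 0.7]
grip_width: 0.0003
hold_down_ball 0.58 [341. 273.] 131 ctr [ 0.5144 -0.23  ] len 0.0646 wid 0.0122 top 0.1157 ang 5.5
hold_down_ball 0.23 [326. 285.] 327 ctr [ 0.492 -0.227] len 0.0784 wid 0.027 top 0.0415 ang 2.7
```

```bash
python3 -m inch '[{"gripper":0,"tx":0,"ty":0.008,"tz":0,"ax":0,"ay":0,"az":0},{"gripper":0,"tx":0,"ty":0.008,"tz":0,"ax":0,"ay":0,"az":0},{"gripper":0,"tx":-0.02,"ty":0,"tz":0,"ax":0,"ay":0,"az":0},{"gripper":0,"tx":-0.05,"ty":0,"tz":0,"ax":0,"ay":0,"az":0},{"gripper":0,"tx":-0.05,"ty":0,"tz":0,"ax":0,"ay":0,"az":0},{"gripper":0,"tx":0,"ty":0.03,"tz":0,"ax":0,"ay":0,"az":0},{"gripper":0,"tx":0,"ty":0.03,"tz":0,"ax":0,"ay":0,"az":0},{"gripper":0,"tx":0,"ty":0.03,"tz":0,"ax":0,"ay":0,"az":0},{"gripper":0,"tx":0,"ty":0,"tz":0,"ax":0,"ay":0,"az":0},{"gripper":0,"tx":0,"ty":0,"tz":0,"ax":0,"ay":0,"az":0}]'
python3 -m inch '[{"gripper":0,"tx":0,"ty":0,"tz":0.03,"ax":0,"ay":0,"az":0},{"gripper":0,"tx":0,"ty":0,"tz":0.03,"ax":0,"ay":0,"az":0},{"gripper":0,"tx":0,"ty":0,"tz":0.03,"ax":0,"ay":0,"az":0},{"gripper":0,"tx":0,"ty":0,"tz":0,"ax":0,"ay":0,"az":0}]'
python3 - <<'E'
from look import *
look("wrist",["hold_down_ball","tube_a"],"w10")
look("side",["hold_down_ball","tube_a"],"s10")
look("top",["hold_down_ball","tube_a"],"t10")
im,d=[cv2.imread("pics/s10.png"),np.load("s10_d.npy")]
b=cv2.imread("pics/t10.png")
cv2.imwrite("pics/c10.png",np.hstack([cv2.resize(im[220:350,270:410],(452,420),interpolation=cv2.INTER_CUBIC),cv2.resize(b[160:250,345:405],(280,420),interpolation=cv2.INTER_CUBIC)]))
E
```

```text
t: 19.3
tool_pos: [0.4248, -0.2383, 0.2241]
ee_rot: [-1.269, 1.17, 1.268]
force: [0.7, -1.0, 0.2]
grip_width: -0.0
t: 19.7
tool_pos: [0.4181, -0.1457, 0.2237]
ee_rot: [-1.27, 1.167, 1.273]
force: [-0.1, 0.5, 0.5]
grip_width: 0.0001
tube_a 0.87 [222. 119.] 1392 ctr [ 0.359  -0.2249] len 0.0814 wid 0.0212 top 0.0215 ang -18.3
tube_a 0.81 [490. 268.] 963 ctr [0.5124 0.1249] len 0.0795 wid 0.0156 top 0.0278 ang -4.8
tube_a 0.66 [206. 230.] 564 ctr [ 0.4922 -0.2314] len 0.0784 wid 0.0142 top 0.041 ang 9.0
hold_down_ball 0.71 [339. 277.] 134 ctr [ 0.5017 -0.2315] len 0.0906 wid 0.0093 top 0.0658 ang 5.3
tube_a 0.86 [273. 310.] 334 ctr [ 0.3602 -0.217 ] len 0.0791 wid 0.0236 top 0.0214 ang -19.8
tube_a 0.52 [327. 288.] 183 ctr [ 0.4917 -0.2347] len 0.0775 wid 0.0148 top 0.041 ang 0.5
tube_a 0.45 [245. 139.] 99 ctr [0.4976 0.2488] len 0.0351 wid 0.0198 top 0.0359 ang -11.3
tube_a 0.44 [213. 164.] 174 ctr [0.3786 0.2276] len 0.0766 wid 0.0164 top 0.0194 ang -29.5
tube_a 0.88 [156. 197.] 328 ctr [0.5217 0.2471] len 0.0756 wid 0.0192 top 0.0345 ang -3.8
tube_a 0.75 [214. 196.] 197 ctr [0.5123 0.1276] len 0.0746 wid 0.0115 top 0.0278 ang -3.5
tube_a 0.71 [166. 260.] 246 ctr [0.3809 0.2258] len 0.0757 wid 0.0141 top 0.0176 ang -30.5
tube_a 0.55 [367. 275.] 188 ctr [ 0.349  -0.2165] len 0.0501 wid 0.0174 top 0.0212 ang -21.1
```

View pics/c10.png

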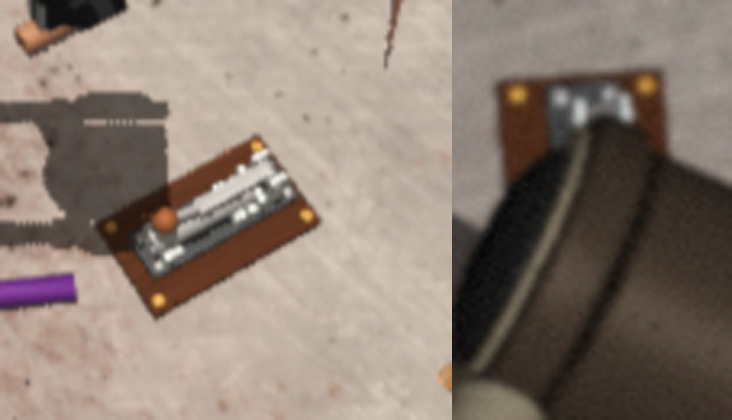

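The arm lies level over the tube. Before handing in, I'll check its slope from depth, and the tube position.

Run:
```python
from h import *
a=np.radians(4.8);Rz=np.array([[np.cos(a),np.sin(a)],[-np.sin(a),np.cos(a)]])
for cam,f in(("wrist","w10"),("side","s10")):
    d=np.load(f"{f}_d.npy");P=pts(cam,d,np.ones(d.shape,bool));q=(P[:,:2]-[.5037,-.231])@Rz.T*1000;z=P[:,2]*1000
    ok=(abs(q[:,0])<75)&(abs(q[:,1])<45)
    for lo in range(-60,50,10):
        m=ok&(q[:,0]>=lo)&(q[:,0]<lo+10)&(abs(q[:,1])<8)
        print(cam,lo,m.sum(),np.percentile(z[m],[50,90,98]).round(1) if m.sum() else"")
    m=ok&(abs(q[:,1])>24)&(abs(q[:,1])<38);print(cam,"base z",np.median(z[m]).round(1))
```

```text
wrist -60 176 [16.3 39.9 59.6]
wrist -50 287 [56.1 66.4 67.4]
wrist -40 126 [39.8 66.  66.6]
wrist -30 151 [39.2 55.  56.4]
wrist -20 176 [39.4 51.1 52.9]
wrist -10 159 [39.8 51.1 51.8]
wrist 0 167 [39.4 51.  51.9]
wrist 10 150 [39.3 51.2 51.6]
wrist 20 152 [39.8 51.3 51.8]
wrist 30 122 [49.6 51.2 51.9]
wrist 40 58 [49.2 51.1 51.9]
wrist base z 9.7
side -60 42 [15.6 23.5 37.8]
side -50 78 [40.4 65.6 67.5]
side -40 37 [41.9 64.8 67.3]
side -30 44 [38.1 54.8 56.2]
side -20 46 [39.7 51.4 53.5]
side -10 50 [39.1 51.  52.1]
side 0 41 [48.  51.  52.5]
side 10 41 [47.1 51.  51.5]
side 20 42 [48.  50.8 52.3]
side 30 30 [48.9 50.6 51.9]
side 40 25 [48.5 50.3 50.5]
side base z 9.2
```

The bar is level to within about 0.2 mm over 60 mm (angle ≈ 0.00 ±0.01 rad), so this is the 19 mm tube. The robot is clear, so I'm handing in.

```bash
python3 -c "
from rig import *
s=state();print(s['t'],s['force']);print(finish_job())"
```

```text
20.15 [-0.2879867   0.21795795  0.43734246]
the job is handed in; nothing more can be done
None
```

The 19 mm tube, which came from the middle groove, lies in both V rests against the end stop. The hold-down arm rests level on it. I handed the job in at 20.2 s with the robot clear of everything; no verdict comes back.

**Which tube:** I pinched two of the three tubes. The middle one read 16.8 mm and the one to the robot's right in the rack 13.0 mm, so the finger gauge disagrees with the true sizes, reading about 2–3 mm low. I did not pinch the third tube. Its height in the depth pictures showed it was the largest, which made the middle tube the 19 mm one.

**Last checks:**
- **Arm:** the depth pictures show the bar level to about 0.01 rad. A 16 or 22 mm tube would leave it about 0.09 rad off.
- **End stop:** the tube pushed against it with 8 N before I let go. After the arm came down, the cameras put its middle within about 2 mm of the seat point.
- **Other tubes:** both were still in their rack grooves in the last pictures.

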